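Seat the round-bottomed vessel in its welding stand

ROBOT

A 6-joint arm with a two-finger parallel gripper is mounted at the origin on the work surface. World frame = base frame: x ahead of the robot, y to its left, z up, the work surface at z = 0. Lengths are in mm, angles in rad, forces in N, time in s.
With the tool pointing down it reaches from about 250 to 775 mm from the base axis. Payload 8.9 kg.
Tool frame: the origin (TCP) lies between the finger pads; the fingertips stand 14 mm ahead of it and the grasp point (between the pads) lies 5 mm behind it; z points along the fingers, y is the line along which they close (so a half turn about z gives the same grasp; the last joint's range is limited). The gripper opens to 85 mm and grips with 20 to 120 N. Pads are 22 mm wide; open, the fingers measure 114 mm over their backs; the gripper's body (76 mm by 85 mm) begins 54 mm behind the grasp point. The pads swing forward as they close: fully open they stand 13 mm farther back than shut.
Start: joints at [1.024, 0.291, -0.153, 1.127, 0, 1.431], TCP at [208.204, 481.949, 245.305] pointing down, gripper open.
Joint ranges: [-2.52, 2.52], [-0.91, 1.74], [-1.3, 1.37], [-1.96, 2.02], [-1.52, 1.47], [-3.14, 3.14]. Speed limits (rad/s): [2.22, 2.22, 2.79, 3.14, 3.14, 3.14].

INTERFACE

Orientations are given as a unit quaternion [w, x, y, z].
In Python, from cell import arm gives the robot as it stands.
- The arm moves only by the shell command python3 -m jog 'ROWS' [OPENING] [FORCE]. ROWS is JSON, a list of rows, each an object of numbers: "tx", "ty", "tz": the shift along the tool's x, y, z in mm; "spin": the turn about the tool's z in rad. A call has 1 to 20 rows; each row is the pose to reach, as a shift and turn from the pose commanded when the call began, along the tool's axes at that moment; what a row does not reach only later rows make up. A row lasts 1/10 s, in which the tool goes at most 50 mm and 8.59 degrees, less where a joint would pass 70% of its speed; a pose out of reach is approached as far as the arm can. A call with a gripper value outside its range is refused whole. OPENING is the finger opening in mm, from 0 to 85.4, set as the call begins (- or left out, the last holds). The fingers move at their own pace and stop on an object; FORCE is the grip in N (left out, the last holds). Time passes only in rows, so rows that repeat a pose let the fingers close. It gives the time, the measured TCP pose, the force, the opening and the grip force at its end, in the units of the state.
- arm.sense(): the state, without advancing time (a new reading comes with each control period).
- arm.camera(name): name is "scene" or "top" or "wrist"; returns a dict with "color" (420x560x3 uint8, blue, green, red), "fov_y" (degrees; the focal length in pixels is half the picture's height over the tangent of half this angle, whatever the lens; pixels are square), "cx", "cy" (the principal point, pixels), "rvec" (rotation vector, rad) and "tvec" (3), from world to camera coordinates, as OpenCV has them. Camera axes: x right, y down, z forward; pixel columns grow to the right and rows downward; lengths in mm; the calibration is good to about 2 mm. A picture is of the moment at which its call begins. There is no depth.
- arm.finish_job(): hands the job in; it is judged then, once.
The state is a dict: "t": time; "joint_positions": joint angles; "joint_vel": joint speeds; "tau": joint torques, N m; "position": TCP position; "tcp_rot": TCP orientation; "force": force on the tool from outside, world axes, zero at the start; "wrist_torque": the same for the moment, N m; "gripper_width": finger opening in mm; "finger_force": force on a finger pad.
Only numpy, scipy, OpenCV 4.12 (cv2) and the standard library are available. Lean on these libraries where they do the work, as an engineer would, in place of code of your own. Each camera call takes 0.05 s, during which the arm holds its last target. There are 200 camera calls.

TASK

Pick up the round-bottomed steel vessel by its neck and set it in the three-legged ring stand that fits it, so that it sits centred in the ring with its neck pointing straight up, ready for welding, and let go. Lower it into the ring rather than dropping it, and leave the flat-bottomed canister where it is.

Things in the scene. Friction and masses are not known exactly. Their poses are not given: they have to be found in the camera images.
- vessel: bare steel round flask: a ball 76 mm in diameter (centre 38 mm above the origin) with a dark seam round its equator and a straight pipe neck, 28 mm in diameter, from the ball (73 mm above the origin) to the mouth at 118 mm. 0.3 to 0.5 kg, heavy-bottomed. Stands loose on its round bottom, neck up; may rock when touched. Origin on the axis at the ball's lowest point, z along the neck.
- stand: the stand that fits: a dark steel ring, inner diameter 58 mm, outer 74 mm, 10 mm thick, top 50 mm above the bench, on three short legs whose feet reach 48 mm from the axis. Fixed to the bench. Origin on the ring's axis at bench height, z up. A seated vessel rests on the ring's inner upper edge, its origin 36 mm above the bench.
- wide_stand: a stand of the same make and height with a wider ring, inner diameter 90 mm, outer 106 mm, too wide for the vessel, which would fall through to the bench. Fixed to the bench. Origin on the ring's axis at bench height, z up.
- canister: bare steel canister, a bystander: a straight cylinder 72 mm in diameter and 78 mm high with flat bottom and flat shoulder, and a neck 28 mm in diameter up to 118 mm. 0.5 kg, stands loose on the bench. Origin at the centre of its underside, z up.
Mind the look-alikes: they are no part of the job. What is shaped like the vessel but orange or purple is not meant.

How it is judged (in metres and radians):
At the end, for the whole second after the job is handed in: The vessel rests in the ring of the fitting stand: its lowest point within 12 mm of the ring's axis and 30 to 45 mm above the bench, its neck within 11 degrees of vertical, at rest; the canister stands upright within 30 mm of where it was (horizontal distance between vessel and stand below 0.012 m and z of vessel in the frame of stand between 0.03 and 0.045 m and angle between each of vessel, canister's own z axis and vertical below 0.2 rad and linear speed of vessel below 0.03 m/s and angular speed of vessel below 0.3 rad/s and distance of canister from where it was at the start of the episode below 0.03 m); the robot touches nothing.
It fails at once if the vessel is dropped: it moves faster than 0.7 m/s while out of the fingers (a fall of more than about 25 mm) (linear speed of vessel above 0.7 m/s and contact force between the fingers and vessel below 0.1 N).
It fails at once if the canister is shifted by more than 30 mm or knocked over (distance of canister from where it was at the start of the episode above 0.03 m or angle between canister's own z axis and vertical above 0.5 rad).
It also fails if it takes over 40 s, if anything falls off the work surface, if the arm or the gripper's body presses on something with over 40 N, if the wrist force passes 120 N, or if a joint passes its speed limit or range.

## Working session

There is one attempt and no reset: what is moved stays moved. The work goes in short steps, Python scripts to look and compute and a shell command to move; the robot and the scene stay as the last step left them, time stands still between calls to the robot, and variables do not carry over. Pictures are saved under pics/ and viewed, at most 13 in all, crops included, and the job is handed in when it is done.

```bash
mkdir -p pics; cat > h.py <<'E'
import numpy as np, cv2
from cell import arm
def snap(n,f):
    c=arm.camera(n); cv2.imwrite('pics/'+f,c['color']); np.save('pics/'+f+'.npy',c,allow_pickle=True); return c
def load(f): return np.load('pics/'+f+'.npy',allow_pickle=True).item()
def cam(c):
    h=c['color'].shape[0]; f=h/2/np.tan(np.radians(c['fov_y'])/2)
    R=cv2.Rodrigues(np.array(c['rvec'],float))[0]; t=np.array(c['tvec'],float).ravel()
    return f,R,t
def ray(c,u,v):
    f,R,t=cam(c); d=R.T@np.array([(u-c['cx'])/f,(v-c['cy'])/f,1]); return -R.T@t,d
def onplane(c,u,v,z):
    o,d=ray(c,u,v); return o+d*(z-o[2])/d[2]
def proj(c,p):
    f,R,t=cam(c); q=R@np.array(p,float)+t; return f*q[0]/q[2]+c['cx'],f*q[1]/q[2]+c['cy']
E
python3 - <<'E'
from h import *
for n in ['top','scene','wrist']:
    c=snap(n,n+'0.png'); print(n,{k:v for k,v in c.items() if k!='color'}, ray(c,280,210))
print(arm.sense())
a=[load(n+'0.png')['color'] for n in ['top','scene']]
E
ls
```

```text
top {'fov_y': 48.2018058824201, 'cx': 277.1435667556256, 'cy': 216.16497477672675, 'rvec': array([ 2.19263147, -2.2354384 ,  0.05504151]), 'tvec': array([ 22.17406592, 537.78154661, 858.53187261])} (array([510.68301083,  27.549496  , 874.76942395]), array([ 0.04464041, -0.02453036, -0.99880678]))
scene {'fov_y': 56.823215920170085, 'cx': 274.6832389385978, 'cy': 209.47160988154369, 'rvec': array([ 0.9603538 ,  2.30305911, -1.26404982]), 'tvec': array([ 397.14241799, -176.98917524, 1134.73069248])} (array([1010.29206901,  475.85966602,  479.09135488]), array([-0.58841436, -0.59625754, -0.54629197]))
wrist {'fov_y': 62.7867985017825, 'cx': 277.04920508836403, 'cy': 212.0190260370413, 'rvec': array([-2.39299343, -1.57335676, -0.25205265]), 'tvec': array([-524.38808079,  -40.05457531,  380.7572928 ])} (array([133.34386339, 513.9510419 , 373.6804583 ]), array([ 0.28584893, -0.11496968, -0.95140964]))
{'t': 0.15, 'joint_positions': array([ 1.02368706e+00,  2.91144690e-01, -1.53935985e-01,  1.12674842e+00,
       -2.56105717e-05,  1.43147848e+00]), 'joint_vel': array([ 2.79067185e-04, -1.84707356e-03,  1.81893699e-03, -1.13225171e-03,
       -7.44542114e-05,  7.74118657e-04]), 'tau': array([ 7.58013757e-04, -5.37368488e+01,  3.31521285e+01,  1.14471634e-02,
       -2.41764237e-04, -1.81979743e-05]), 'position': array([208.04329317, 481.6565501 , 244.87379149]), 'tcp_rot': array([-1.61712307e-04,  2.02485834e-01,  9.79285056e-01, -4.90576186e-04]), 'force': array([-0.15210022,  1.02471904,  0.4011266 ]), 'wrist_torque': array([-0.00474835, -0.02104865,  0.02387709]), 'finger_force': 0.0, 'gripper_width': 85.13091939963783}
h.py
pics
```

View pics/top0.png

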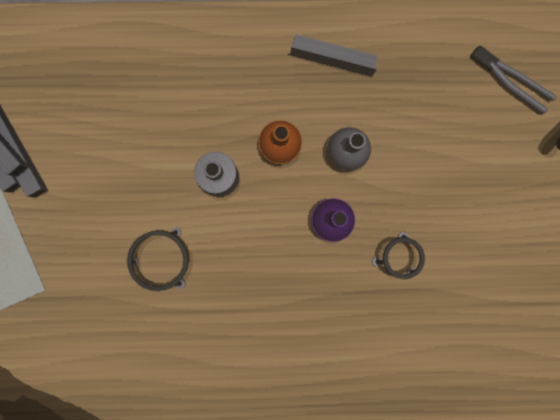

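View pics/scene0.png

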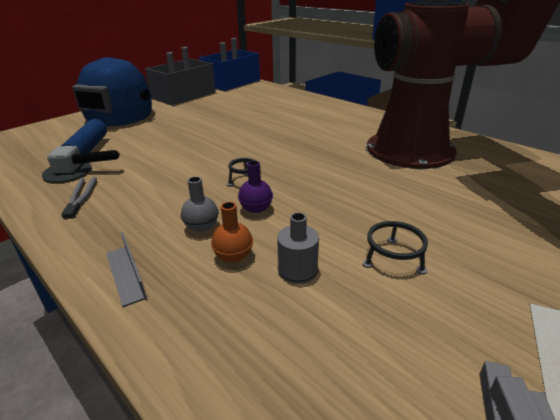

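Top view: grey ball vessel with its mouth at about (357,141), canister mouth at (213,170), fitting ring at (404,258), wide ring at (159,260). The orange and purple decoys are at (281,141) and (334,219). Scene view: vessel neck mouth at about (196,183), small ring at (243,165). Next I measure in both views.

```bash
cat > m.py <<'E'
from h import *
t=load('top0.png'); s=load('scene0.png')
def dark(c,box,th):
    x0,y0,x1,y1=box; g=c['color'][y0:y1,x0:x1].max(2); m=(g<th).astype(np.uint8)
    m=cv2.morphologyEx(m,cv2.MORPH_OPEN,np.ones((2,2),np.uint8))
    cs,_=cv2.findContours(m,cv2.RETR_CCOMP,cv2.CHAIN_APPROX_NONE)
    return [(len(k),cv2.fitEllipse(k+np.array([[x0,y0]]))) for k in cs if len(k)>14]
for nm,c,box,z,ths in [('ringT',t,(372,228,435,290),50,(60,75,90)),('ringS',s,(222,152,248,190),50,(45,60)),
      ('wideT',t,(120,222,200,300),50,(60,75)),('mouthT',t,(340,122,375,160),118,(35,45,55)),('canT',t,(195,152,230,190),118,(35,45,55)),('mouthS',s,(184,172,208,192),118,(35,45,55))]:
    for th in ths:
        for n,e in dark(c,box,th): print(nm,th,n,np.round(e[0],1),np.round(e[1],1),np.round(onplane(c,*e[0],z)[:2],1))
# ball: grey (low saturation) silhouette in top
hsv=cv2.cvtColor(t['color'],cv2.COLOR_BGR2HSV); m=(hsv[...,1]<60).astype(np.uint8)
cs,_=cv2.findContours(m,cv2.RETR_EXTERNAL,cv2.CHAIN_APPROX_NONE)
for k in cs:
    if cv2.contourArea(k)>400:
        c0,r=cv2.minEnclosingCircle(k); print('grey',np.round(c0,1),round(r,1),np.round(onplane(t,*c0,38)[:2],1))
out=[cv2.resize(t['color'][115:295,320:440],None,fx=3,fy=3,interpolation=2),cv2.resize(s['color'][150:240,170:280],(440,360),interpolation=2)]
o=np.zeros((540,800,3),np.uint8); o[:540,:360]=out[0]; o[:360,360:800]=out[1]; cv2.imwrite('pics/crop1.png',o)
E
python3 m.py
```

```text
ringT 60 20 [380.8 262.5] [4.6 8.2] [ 451.7 -168.2]
ringT 75 131 [402.5 258.7] [40.1 44.7] [ 457.6 -206.7]
ringT 75 113 [403.6 258.8] [31.7 34.2] [ 457.4 -208.7]
ringT 90 132 [400.5 257.6] [41.3 49.5] [ 459.6 -203.3]
ringT 90 58 [415.3 258.1] [10.5 27.2] [ 458.3 -229.4]
ringT 90 73 [399.3 257.7] [22.8 29. ] [ 459.5 -201.1]
ringT 90 44 [383.5 250.8] [ 7.4 22.6] [ 472.1 -173.6]
ringS 45 41 [238.4 171.9] [ 5.8 16.5] [ 498.2 -182.3]
ringS 45 35 [240.  162.9] [ 5.2 14.8] [ 463.8 -217.2]
ringS 60 85 [238.5 171.3] [16.5 28.8] [ 496.  -184.6]
ringS 60 35 [239.6 166.6] [ 9.2 14.8] [ 478.  -201.7]
wideT 60 28 [133.6 262.2] [ 4.3 12.1] [461.4 264.4]
wideT 60 16 [174.7 234.2] [5.1 5.4] [508.6 192.3]
wideT 75 181 [159.2 260.9] [58.9 61.3] [462.6 219.9]
wideT 75 153 [159.7 260.2] [49.9 51.2] [463.8 218.9]
mouthT 55 30 [350.1 148.1] [ 6.3 12.7] [ 643. -107.]
mouthT 55 28 [358.  140.8] [ 9.8 10. ] [ 654.8 -120.1]
canT 55 29 [212.6 169.7] [ 9.5 10.2] [611.6 116.4]
mouthS 35 18 [195.3 180. ] [2.2 9.3] [ 659.  -113.9]
mouthS 45 18 [192.4 188.3] [3.4 6.9] [681.6 -90.9]
mouthS 45 20 [199.9 188.1] [4.3 8.1] [671.4 -81.1]
mouthS 45 18 [194.7 180.4] [3.2 8.8] [ 660.7 -113.5]
mouthS 55 38 [196.5 187.4] [ 8.4 14.5] [674.2 -88. ]
mouthS 55 20 [195.4 180. ] [4.1 9.1] [ 658.9 -113.7]
grey [403. 255.] 23.1 [ 463.5 -211.3]
grey [161.9 258.9] 34.8 [465.4 217.9]
grey [215.9 173.8] 22.7 [614.8 120.1]
grey [348.9 148.8] 21.4 [ 655.8 -118.9]
grey [  0.5 208. ] 101.0 [560.9 500.7]
grey [512.5  78.2] 46.9 [ 779.7 -420.2]
grey [335.1  52.5] 43.7 [831.2 -98.3]
```

View pics/crop1.png

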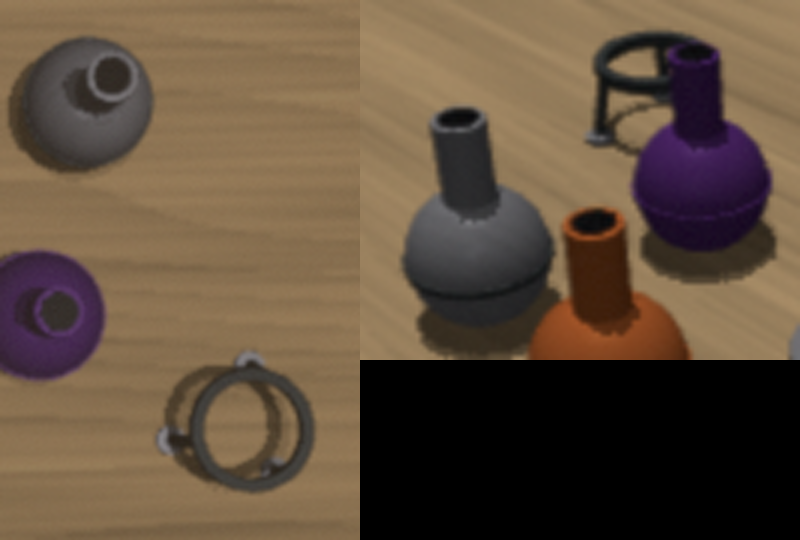

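```bash
T='{"tx":-650,"ty":-373,"tz":0}'; python3 -m jog '[{"tx":-650,"ty":-373,"tz":0},{"tx":-650,"ty":-373,"tz":0},{"tx":-650,"ty":-373,"tz":0},{"tx":-650,"ty":-373,"tz":0},{"tx":-650,"ty":-373,"tz":0},{"tx":-650,"ty":-373,"tz":0},{"tx":-650,"ty":-373,"tz":0},{"tx":-650,"ty":-373,"tz":0},{"tx":-650,"ty":-373,"tz":0},{"tx":-650,"ty":-373,"tz":0},{"tx":-650,"ty":-373,"tz":0},{"tx":-650,"ty":-373,"tz":0},{"tx":-650,"ty":-373,"tz":0},{"tx":-650,"ty":-373,"tz":0},{"tx":-650,"ty":-373,"tz":0},{"tx":-650,"ty":-373,"tz":0},{"tx":-650,"ty":-373,"tz":0},{"tx":-650,"ty":-373,"tz":0},{"tx":-650,"ty":-373,"tz":0},{"tx":-650,"ty":-373,"tz":0}]' 60 30
python3 - <<'E'
from h import *
c=snap('wrist','w1.png'); s=arm.sense(); print(s['t'],s['position'],s['tcp_rot'],s['joint_positions'])
print(proj(c,(655.3,-119.5,118)),proj(c,(656,-119,38)),proj(c,s['position']))
for P in [(404.3,257.8)]: print(onplane(load('top0.png'),*P,50))
E
```

```text
0.2 [208.07570809 481.73446669 244.93270792] [-1.46422108e-04  2.02486408e-01  9.79284984e-01 -3.91758497e-04] [ 1.02368929e+00  2.91110024e-01 -1.53826354e-01  1.12669632e+00
  1.21021440e-05  1.43148185e+00]
(np.float64(4.110695215077442), np.float64(658.9851659736994)) (np.float64(42.49491202795687), np.float64(581.4544720357655)) (np.float64(277.28431888020947), np.float64(297.84359954085886))
[ 459.16231486 -210.00824379   50.        ]invalid input
```

View pics/w1.png

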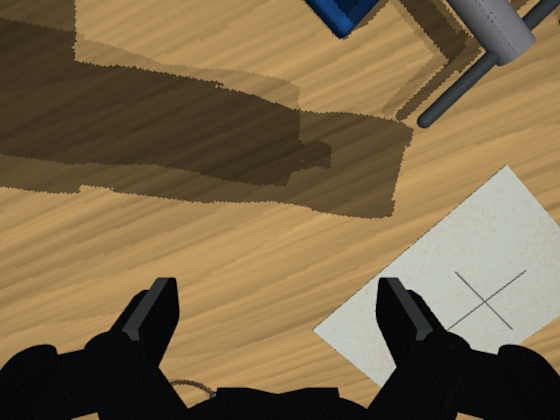

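The wrist view shows only the fingers over bare bench, because the move was refused. I'll retry with all four keys in each row.

```bash
python3 -m jog '[{"tx":-45,"ty":-20,"tz":0,"spin":0}]' 60 30; python3 -m jog 2>&1 | head
```

```text
t: 0.3
position: [239.6, 448.0, 245.0]
tcp_rot: [-0.001, 0.2, 0.98, 0.001]
force: [2.0, 0.6, 0.6]
gripper_width: 73.3
finger_force: 0.0
invalid input
```

```bash
python3 -m jog '[{"tx":-604,"ty":-354,"tz":0,"spin":0},{"tx":-604,"ty":-354,"tz":0,"spin":0},{"tx":-604,"ty":-354,"tz":0,"spin":0},{"tx":-604,"ty":-354,"tz":0,"spin":0},{"tx":-604,"ty":-354,"tz":0,"spin":0},{"tx":-604,"ty":-354,"tz":0,"spin":0},{"tx":-604,"ty":-354,"tz":0,"spin":0},{"tx":-604,"ty":-354,"tz":0,"spin":0},{"tx":-604,"ty":-354,"tz":0,"spin":0},{"tx":-604,"ty":-354,"tz":0,"spin":0},{"tx":-604,"ty":-354,"tz":0,"spin":0},{"tx":-604,"ty":-354,"tz":0,"spin":0},{"tx":-604,"ty":-354,"tz":0,"spin":0},{"tx":-604,"ty":-354,"tz":0,"spin":0},{"tx":-604,"ty":-354,"tz":0,"spin":0},{"tx":-604,"ty":-354,"tz":0,"spin":0},{"tx":-604,"ty":-354,"tz":0,"spin":0},{"tx":-604,"ty":-354,"tz":0,"spin":0},{"tx":-604,"ty":-354,"tz":0,"spin":0},{"tx":-604,"ty":-354,"tz":0,"spin":0}]' 60 30
python3 - <<'E'
from h import *
c=snap('wrist','w2.png'); s=arm.sense(); print(s['t'],s['position'],s['tcp_rot'],s['joint_positions'])
print(proj(c,(655.3,-119.5,118)),proj(c,(656,-119,38)),proj(c,s['position']))
E
```

```text
t: 2.3
position: [655.5, -118.0, 245.8]
tcp_rot: [0.0, 0.202, 0.979, -0.0]
force: [0.1, -0.3, -0.2]
gripper_width: 59.9
finger_force: 0.0
2.35 [ 655.54092193 -118.1620645   245.75941298] [ 2.32779322e-04  2.02115521e-01  9.79361660e-01 -1.87582364e-05] [-2.87999003e-01  5.70436925e-01  2.83256427e-01  1.28314876e+00
  1.90162999e-06  1.19036096e-01]
(np.float64(275.16086694027734), np.float64(208.2542285046348)) (np.float64(276.27859621327667), np.float64(184.46309938180346)) (np.float64(276.8075658787405), np.float64(297.827687293339))
```

View pics/w2.png

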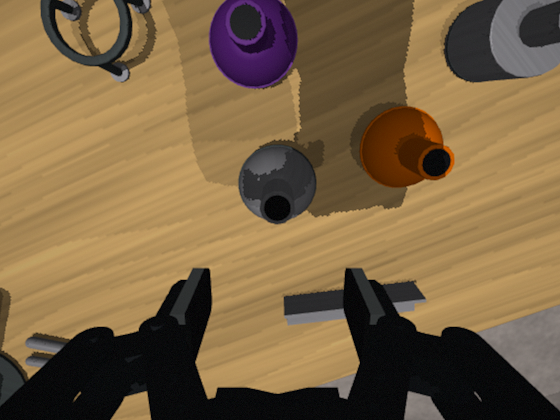

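The wrist view shows the vessel mouth at (277,208) against a predicted (275,208), and the ball at (277,183). The TCP is in line with it, so I lower and grip.

```bash
python3 -m jog '[{"tx":0,"ty":0,"tz":30,"spin":0},{"tx":0,"ty":0,"tz":60,"spin":0},{"tx":0,"ty":0,"tz":90,"spin":0},{"tx":0,"ty":0,"tz":115,"spin":0},{"tx":0,"ty":0,"tz":135,"spin":0},{"tx":0,"ty":0,"tz":150,"spin":0},{"tx":0,"ty":0,"tz":150,"spin":0},{"tx":0,"ty":0,"tz":150,"spin":0}]' 60 30
python3 - <<'E'
from h import *
c=snap('wrist','w3.png'); s=arm.sense(); print(s['position'],s['force'],proj(c,s['position']))
p=(655.3,-119.5,118); print(proj(c,p))
E
```

```text
t: 3.15
position: [655.7, -118.7, 95.8]
tcp_rot: [0.0, 0.202, 0.979, -0.0]
force: [-0.2, 0.1, 0.4]
gripper_width: 59.9
finger_force: 0.0
[ 656.19842623 -118.79466552   96.36420452] [ 1.21632992 -0.29979884 -0.29020803] (np.float64(277.2576916744492), np.float64(299.5030063576873))
(np.float64(274.5864290880403), np.float64(330.8243789591029))
```

View pics/w3.png

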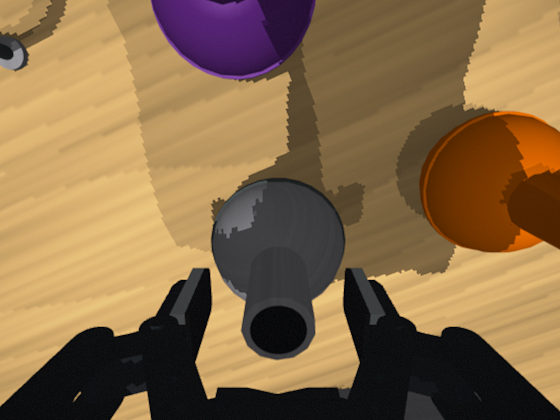

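The neck stands between the fingers, with its mouth at (279,329) on the gripper's axis. I close and lift, then check.

```bash
python3 -m jog '[{"tx":0,"ty":0,"tz":0,"spin":0},{"tx":0,"ty":0,"tz":0,"spin":0},{"tx":0,"ty":0,"tz":0,"spin":0},{"tx":0,"ty":0,"tz":0,"spin":0},{"tx":0,"ty":0,"tz":0,"spin":0},{"tx":0,"ty":0,"tz":0,"spin":0},{"tx":0,"ty":0,"tz":0,"spin":0},{"tx":0,"ty":0,"tz":0,"spin":0}]' 0 60 && python3 -m jog '[{"tx":0,"ty":0,"tz":-10,"spin":0},{"tx":0,"ty":0,"tz":-30,"spin":0},{"tx":0,"ty":0,"tz":-55,"spin":0},{"tx":0,"ty":0,"tz":-80,"spin":0},{"tx":0,"ty":0,"tz":-105,"spin":0},{"tx":0,"ty":0,"tz":-125,"spin":0},{"tx":0,"ty":0,"tz":-135,"spin":0},{"tx":0,"ty":0,"tz":-135,"spin":0},{"tx":0,"ty":0,"tz":-135,"spin":0}]'
python3 - <<'E'
from h import *
c=snap('wrist','w4.png'); d=snap('scene','s4.png'); s=arm.sense(); print(s['position'],s['force'],s['wrist_torque'])
x=s['position']; print(proj(d,x),proj(c,x+[0,0,22]),proj(c,x+[0,0,-58]),proj(d,x+[0,0,-58]))
a=np.zeros((420,800,3),np.uint8); a[:,:400]=c['color'][:,80:480]; u,v=map(int,proj(d,x+[0,0,-30])); a[:400,400:]=cv2.resize(d['color'][v-80:v+80,u-80:u+80],(400,400)); cv2.imwrite('pics/c4.png',a); print(u,v)
E
```

```text
t: 4.0
position: [656.3, -118.9, 96.4]
tcp_rot: [0.001, 0.202, 0.979, -0.0]
force: [-1.0, 1.4, 5.2]
gripper_width: 26.8
finger_force: 58.7
t: 4.9
position: [655.2, -118.7, 229.4]
tcp_rot: [-0.001, 0.202, 0.979, 0.0]
force: [-0.8, -0.0, -3.7]
gripper_width: 26.9
finger_force: 59.2
[ 654.96201375 -118.59688602  228.81587773] [-0.46582441  0.38818839 -2.77088379] [ 0.0377752   0.02297831 -0.02632877]
(np.float64(187.40861119022014), np.float64(124.52561815993069)) (np.float64(277.0334649486036), np.float64(328.9641647678342)) (np.float64(277.0200603756575), np.float64(242.9819355273943)) (np.float64(191.87586632411112), np.float64(153.88625613680637))
189 140
```

View pics/c4.png

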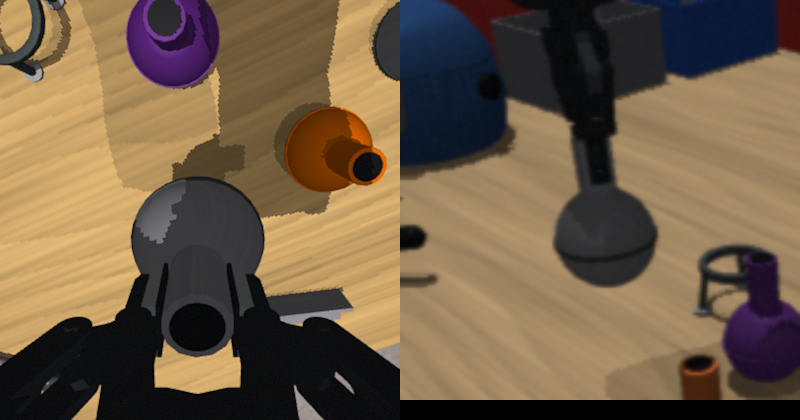

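The vessel is held upright: mouth at (277,327), ball at (278,240), both as predicted for an upright vessel. I stop 85 mm short of the stand so the wrist camera can see the ring.

```bash
python3 -m jog '[{"tx":4,"ty":-10,"tz":0,"spin":0},{"tx":12,"ty":-32,"tz":0,"spin":0},{"tx":24,"ty":-64,"tz":0,"spin":0},{"tx":36,"ty":-96,"tz":0,"spin":0},{"tx":48,"ty":-128,"tz":0,"spin":0},{"tx":56,"ty":-150,"tz":0,"spin":0},{"tx":60,"ty":-160,"tz":0,"spin":0},{"tx":60,"ty":-160,"tz":0,"spin":0},{"tx":60,"ty":-160,"tz":0,"spin":0},{"tx":60,"ty":-160,"tz":0,"spin":0}]'
python3 - <<'E'
from h import *
c=snap('wrist','w5.png'); s=arm.sense(); print(s['position'],s['tcp_rot'],proj(c,(459.3,-210,50)))
u,v=map(int,proj(c,(459.3,-210,50)))
hsv=cv2.cvtColor(c['color'],cv2.COLOR_BGR2HSV)
for th in (50,65,80):
    m=(c['color'].max(2)<th).astype(np.uint8); m[165:]=0
    cs,_=cv2.findContours(m,cv2.RETR_CCOMP,cv2.CHAIN_APPROX_NONE)
    for k in cs:
        if len(k)>80:
            P=np.array([onplane(c,a,b,50)[:2] for a,b in k[:,0]]); e=cv2.minEnclosingCircle(P.astype(np.float32)); f=cv2.fitEllipse(P.astype(np.float32)); print(th,len(k),np.round(e[0],1),round(e[1],1),np.round(f[0],1),np.round(f[1],1))
E
```

```text
t: 6.0
position: [537.7, -241.1, 230.2]
tcp_rot: [0.0, 0.202, 0.979, 0.0]
force: [-0.5, -0.7, -3.6]
gripper_width: 27.0
finger_force: 59.5
[ 537.73430511 -241.03506993  230.1192351 ] [-2.42448635e-05  2.01857063e-01  9.79414983e-01  1.28463596e-04] (np.float64(274.0538052959693), np.float64(94.66706271921578))
50 83 [ 476.2 -222.5] 18.2 [ 698.7 -381.4] [171.6 534.5]
50 90 [546.7 -52. ] 13.7 [546.5 -51.8] [25.6 26.3]
50 194 [536.5 -71.3] 20.5 [536.4 -71.6] [28.9 40.9]
50 138 [ 444.1 -208.2] 25.0 [ 456.4 -209. ] [54.2 56.4]
65 94 [546.3 -51.8] 14.0 [546.4 -51.9] [26.  26.8]
65 157 [534.9 -73.3] 23.1 [533.4 -73.5] [33.7 41.2]
65 132 [ 515.6 -115.1] 27.3 [528.4 -85.7] [80.8 87.2]
65 309 [526.1 -90.2] 36.4 [528.6 -85.1] [68.9 76.4]
65 406 [ 457.9 -209.4] 29.9 [ 458.1 -209. ] [57.5 58.1]
80 395 [529.2 -88.2] 53.6 [525.5 -89.7] [67.6 95.3]
80 288 [ 458.5 -208.9] 36.8 [ 458.2 -208.6] [70.9 71.9]
80 103 [ 468.6 -184. ] 19.4 [ 468.7 -181. ] [10.4 36.5]
80 268 [ 458.3 -209.1] 29.4 [ 458.4 -208.3] [51.9 58.1]
```

View pics/w5.png

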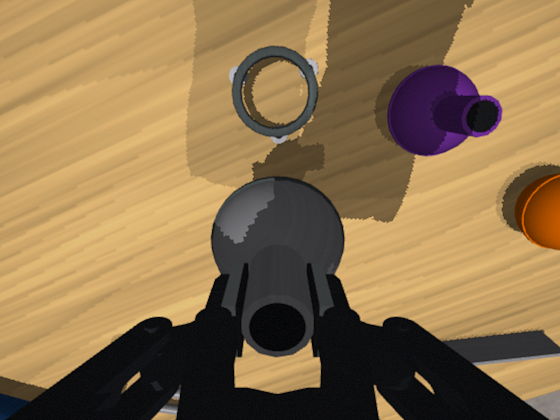

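The ring, centred at (274,94) px, measures (458.2,-209) with inner diameter 58 mm, which matches. I move over it and lower to just above seating.

```bash
python3 -m jog '[{"tx":8,"ty":0,"tz":0,"spin":0},{"tx":30,"ty":-1,"tz":0,"spin":0},{"tx":55,"ty":-2,"tz":0,"spin":0},{"tx":77,"ty":-2,"tz":0,"spin":0},{"tx":85,"ty":-2,"tz":0,"spin":0},{"tx":85,"ty":-2,"tz":0,"spin":0},{"tx":85,"ty":-2,"tz":15,"spin":0},{"tx":85,"ty":-2,"tz":35,"spin":0},{"tx":85,"ty":-2,"tz":55,"spin":0},{"tx":85,"ty":-2,"tz":72,"spin":0},{"tx":85,"ty":-2,"tz":84,"spin":0},{"tx":85,"ty":-2,"tz":90,"spin":0},{"tx":85,"ty":-2,"tz":90,"spin":0},{"tx":85,"ty":-2,"tz":90,"spin":0}]'
python3 - <<'E'
from h import *
d=snap('scene','s6.png'); e=snap('top','t6.png'); s=arm.sense(); print(s['position'],s['force'])
u,v=map(int,proj(d,(459,-210,80))); a=np.zeros((400,800,3),np.uint8)
a[:,:400]=cv2.resize(d['color'][v-50:v+50,u-50:u+50],(400,400),interpolation=2)
u,v=map(int,proj(e,(459,-210,80)));a[:,400:]=cv2.resize(e['color'][v-50:v+50,u-50:u+50],(400,400),interpolation=2); cv2.imwrite('pics/c6.png',a)
E
```

```text
t: 7.45
position: [458.9, -210.3, 140.8]
tcp_rot: [0.0, 0.202, 0.979, -0.0]
force: [-0.3, 0.1, -3.7]
gripper_width: 26.9
finger_force: 59.5
[ 458.8861831  -210.34875616  141.09606715] [ 0.52558034 -0.01387601 -2.93678559]
```

View pics/c6.png

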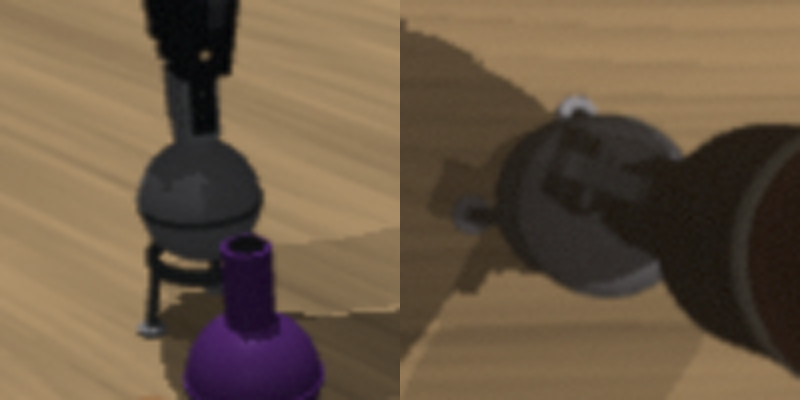

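The vessel is centred just above the ring. I lower slowly, watching the force.

```bash
python3 -m jog '[{"tx":0,"ty":0,"tz":2,"spin":0},{"tx":0,"ty":0,"tz":4,"spin":0},{"tx":0,"ty":0,"tz":6,"spin":0},{"tx":0,"ty":0,"tz":7,"spin":0},{"tx":0,"ty":0,"tz":7,"spin":0},{"tx":0,"ty":0,"tz":7,"spin":0}]'; python3 -m jog '[{"tx":0,"ty":0,"tz":1,"spin":0},{"tx":0,"ty":0,"tz":1,"spin":0},{"tx":0,"ty":0,"tz":1,"spin":0}]'
```

```text
t: 8.15
position: [458.4, -209.9, 133.4]
tcp_rot: [0.0, 0.202, 0.979, 0.0]
force: [0.6, 1.0, -0.5]
gripper_width: 26.9
finger_force: 59.6
t: 8.45
position: [458.7, -209.9, 132.8]
tcp_rot: [0.001, 0.202, 0.979, 0.0]
force: [0.8, 1.1, 5.5]
gripper_width: 26.4
finger_force: 60.4
```

It has touched down: the ring now bears the weight. I release gently, then widen and retreat.

```bash
python3 -m jog '[{"tx":0,"ty":0,"tz":0,"spin":0},{"tx":0,"ty":0,"tz":0,"spin":0}]' - 20; python3 -m jog '[{"tx":0,"ty":0,"tz":0,"spin":0},{"tx":0,"ty":0,"tz":0,"spin":0},{"tx":0,"ty":0,"tz":0,"spin":0},{"tx":0,"ty":0,"tz":0,"spin":0}]' 36; python3 -m jog '[{"tx":0,"ty":0,"tz":0,"spin":0},{"tx":0,"ty":0,"tz":0,"spin":0},{"tx":0,"ty":0,"tz":0,"spin":0},{"tx":0,"ty":0,"tz":0,"spin":0},{"tx":0,"ty":0,"tz":0,"spin":0}]' 65
python3 - <<'E'
from h import *
c=snap('wrist','w7.png'); s=arm.sense(); print(s['position'],s['force']); x=np.array([458.4,-209.5,0])
print(proj(c,x+[0,0,154]),proj(c,x+[0,0,74]))
E
```

```text
t: 8.65
position: [458.8, -209.9, 132.8]
tcp_rot: [0.001, 0.202, 0.979, 0.0]
force: [0.2, 2.9, 6.7]
gripper_width: 26.6
finger_force: 60.4
t: 9.05
position: [458.2, -210.0, 132.2]
tcp_rot: [-0.0, 0.203, 0.979, -0.0]
force: [0.1, -0.3, -0.2]
gripper_width: 36.0
finger_force: 0.0
t: 9.55
position: [458.3, -210.0, 132.3]
tcp_rot: [0.0, 0.202, 0.979, -0.0]
force: [0.9, 0.8, -0.4]
gripper_width: 65.5
finger_force: 0.0
[ 458.28194576 -209.9793056   132.31264734] [0.5204586  1.22911123 0.02023067]
(np.float64(278.4781612054254), np.float64(329.7926865362819)) (np.float64(277.9025332404452), np.float64(243.27221301507905))
```

View pics/w7.png

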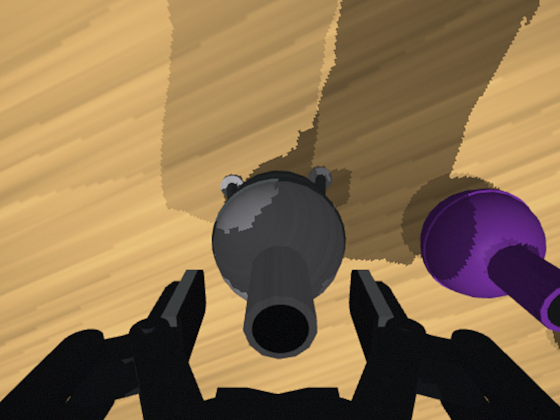

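Mouth at (280,328), predicted (278,330), so the vessel is upright and centred in the ring, with the fingers clear of it. I retreat straight up.

```bash
python3 -m jog '[{"tx":0,"ty":0,"tz":-10,"spin":0},{"tx":0,"ty":0,"tz":-30,"spin":0},{"tx":0,"ty":0,"tz":-60,"spin":0},{"tx":0,"ty":0,"tz":-90,"spin":0},{"tx":0,"ty":0,"tz":-110,"spin":0},{"tx":-40,"ty":0,"tz":-120,"spin":0},{"tx":-80,"ty":0,"tz":-120,"spin":0},{"tx":-120,"ty":0,"tz":-120,"spin":0},{"tx":-120,"ty":0,"tz":-120,"spin":0},{"tx":-120,"ty":0,"tz":-120,"spin":0}]'
python3 - <<'E'
from h import *
c=snap('wrist','w8.png'); d=snap('scene','s8.png'); x=np.array([458.4,-209.5,0])
print(proj(c,x+[0,0,154]),proj(c,x+[0,0,74]))
u,v=map(int,proj(d,x+[0,0,90])); a=np.zeros((420,800,3),np.uint8); a[:,:420]=c['color'][:,70:490]; a[:380,420:]=cv2.resize(d['color'][v-50:v+50,u-50:u+50],(380,380),interpolation=2); cv2.imwrite('pics/c8.png',a)
E
```

```text
t: 10.6
position: [568.6, -257.5, 252.0]
tcp_rot: [-0.001, 0.202, 0.979, 0.0]
force: [0.2, 0.7, -0.5]
gripper_width: 64.7
finger_force: 0.0
(np.float64(277.8232663477063), np.float64(29.384983785036184)) (np.float64(277.5701188317992), np.float64(48.24539926318408))
```

View pics/c8.png

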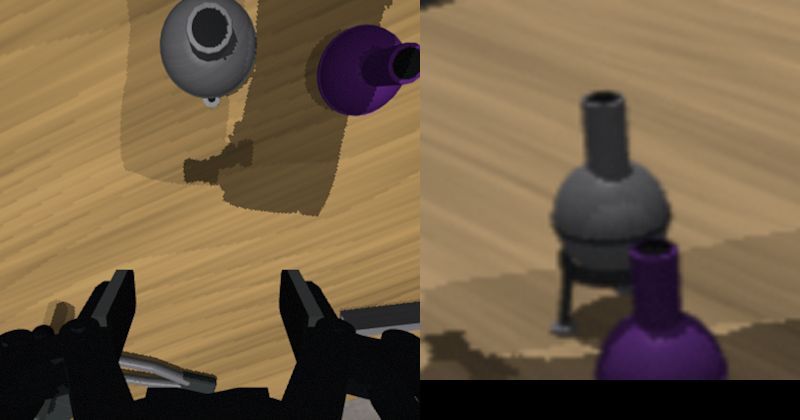

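The vessel sits upright in the ring (mouth at (280,28), ball at (278,47), both as predicted), and the arm is clear.

```bash
python3 -c "
from cell import arm; print(arm.finish_job())"
```

```text
the job is handed in; nothing more can be done
None
```

The vessel was lowered into the fitting ring stand and released; the last pictures show it centred and upright with the arm clear and the canister never approached, and I handed the job in at about 10.7 s (no verdict was returned).

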